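# Ring for the colleague and show a specimen to the inspection camera

### The job

Ring the desk bell by pressing its brass plunger all the way down to the stop and letting it up again, so that the colleague at the monitor looks. Then take the green specimen off the rod rack by its round side and hold it up in the air in front of the inspection camera, with its polished face 10 cm from the lens, centred on and square to the line the lens looks along. Finish still holding it there motionless; touch nothing against the polished face, and leave the other two specimens and everything else on the bench as they are.

Things in the scene. Friction and masses are not known exactly. Their poses are not given: they have to be found in the camera images.
- plunger (a joint): travel of the bell's spring plunger, m: 0 up, 0.008 fully down; 3.2 N starts it, 6.4 N holds it at the stop; it springs back up by itself
- plunger_top (a point): centre of the top of the brass plunger head (24 mm across, 8 mm high, moves straight down 8 mm), 64 mm above the bench when up, on a chrome desk bell 90 mm across fixed to the bench
- green: green specimen mount, a disc-like cylinder of 30 mm diameter and 22 mm thickness, about 35 g, lying on edge on the rack, its axis level. Origin at the centre of its plain back end; its own z axis runs along the cylinder's axis to the polished end (polished face at z = 0.0225)
- green_polish: the polished face of the green mount, a bright steel disc of 25 mm diameter in the middle of its z end. Origin 0.5 mm below the centre of the face; z axis points out of the face. It must not be touched
- red: red specimen mount, 30 mm diameter, 19 mm thick, on the same rack, to be left there. Origin and axes as for the green one
- blue: blue specimen mount, 30 mm diameter, 16 mm thick, on the same rack, to be left there. Origin and axes as for the green one
- rack: aluminium rod rack fixed to the bench, base 176 (x) x 56 x 8 mm, origin under its centre. Three mounts lie in line, 52 mm apart, in any order, on two rods along x (26 mm wide over both: fingers pass outside); mount centres 62 mm up; polished faces look to the rack's +x. Dividers 24 mm wide, 53 mm high between places; end plates 26 mm wide, 59 mm high
- stand: post stand of the inspection camera, fixed to the bench: grey base 110 x 100 x 12 mm, post 302 mm high at its far edge; the camera looks to its -x side. Origin at the centre of the underside
- lens (a point): centre of the front glass of the inspection camera (white 46 mm camera box, black 44 mm wide round lens with a ring of lights), 230 to 252 mm above the bench. The lens looks along this frame's -x axis, towards the robot's side and 0.15 to 0.45 rad below the level. The camera is stiff in its tilt joint; do not push it
- focus (a point): the point 100 mm in front of the lens on the line it looks along (axes as for lens): where the centre of the polished face belongs, the face looking along this frame's +x, at the lens
- slug: sawn steel bar offcut standing on end, 32 mm across, 20 mm high, bystander
- test_block: round steel hardness test block lying flat, 50 mm across, 13 mm high, bystander

How it is judged:
By the outcome, as a careful person would: the job done as asked, in the order asked, and still so for the second after the job is handed in, while the arm keeps its last pose, push and grip.
It also fails if it takes over 40 s, if anything falls off the work surface, if the arm or the gripper's body presses on something with over 40 N, if the wrist force passes 120 N, or if a joint passes its speed limit or range.

### The arm

A 6-joint arm with a two-finger parallel gripper is mounted at the origin on a cart in front of the work surface, level with it; the furniture and walls round the work are solid. World frame = base frame: x ahead of the robot, y to its left, z up, the work surface at z = 0. Lengths are in mm, angles in rad, forces in N, time in s.
With the tool pointing down it reaches from about 400 to 925 mm from the base axis. Payload 12.5 kg.
Tool frame: the origin (TCP) lies between the finger pads; the fingertips stand 19 mm ahead of it and the grasp point (between the pads) is the TCP (env.nose_length is the distance from the TCP to the fingertips, in mm); z points along the fingers, y is the line along which they close (so a half turn about z gives the same grasp; the last joint's range is limited). The gripper opens to 95 mm and grips with 3 to 60 N. Pads are 20 mm wide; open, the fingers measure 119 mm over their backs; the gripper's body (75 mm by 180 mm) begins 59 mm behind the grasp point.
Start: joints at [1.199, 0.491, 1.559, -0, 1.092, -0.106], TCP at [164.157, 603.073, 233.661] pointing down, gripper open.
Joint ranges: [-3.1, 3.1], [-0.84, 2.19], [0.05, 2.79], [-1.13, 4.28], [0.06, 2.93], [-2.69, 2.69]. Speed limits (rad/s): [2.22, 2.22, 2.79, 3.14, 3.14, 3.14].

### API

Orientations are given as [roll, pitch, yaw] about the fixed x, y, z axes, in that order (R = Rz(yaw) Ry(pitch) Rx(roll)).
In Python, from cell import env gives the robot as it stands. The module is installed in compiled form; this text tells all that it offers.
- The arm moves only by the tool drive_tool, never from a script. Its argument "rows" is a list that holds one entry, the list of rows, each a list of 7 numbers: the shift along the tool's x, y, z scaled (see below), then the turn, a rotation vector about the tool's x, y, z scaled (see below), then the opening, from 0 (shut) to 1 (fully open). In form: [[[tx, ty, tz, ax, ay, az, jaw], ...]]. A call has 1 to 5 rows; each row shifts and turns the commanded pose from where the row before left it, along the tool's axes as they then stand; what a row does not reach is not made up. The controller multiplies each number of a shift by 250 mm and each number of a turn by 180 degrees. A row lasts 1/8 s, in which the tool goes at most 62.5 mm and 10.7 degrees, less where a joint would pass 70% of its speed; a pose out of reach is approached as far as the arm can. A call with a number of a shift or a turn outside -1 to 1 is refused whole. A call with a gripper value outside its range is refused whole. The fingers move at their own pace and stop on an object; the grip force is fixed at half the most. Time passes only in rows, so rows that do not move let the fingers close. It gives the time, the measured TCP pose, the force, the opening and the grip force at its end, in the units of the state.
- env.state(): the state, without advancing time (a new reading comes with each control period).
- env.read_camera(name): name is "scene" or "top"; returns a dict with "color" (420x560x3 uint8, blue, green, red), "camera_matrix" (3x3 intrinsics, pixels), "pose" (4x4, takes a point from camera to world coordinates). Camera axes: x right, y up, looking along -z (the intrinsics and any distortion apply to the point x, -y, -z); pixel columns grow to the right and rows downward; lengths in mm; the calibration is good to about 2 mm. A picture is of the moment at which its call begins. There is no depth.
- env.job_done(): hands the job in; it is judged then, once.
Trained networks look in a picture, given as the dict that the camera call returned (one of the last four; its "shot" number tells which), for a name from the list of things; names that differ only in an ending like _2 or _b are one class to them, and where a whole thing is asked for, a point or a joint stands for the part that bears it (a point fixed in the world has none). Each returns a list of dicts, best first, with "score" (0 to 1); they miss things now and then, are a little off and sometimes report something else, mostly with a low value. They report only what shows in the picture. A call takes as long as a camera call.
- env.search_frame(name, picture): "at" ([x, y, z] in mm, in the coordinates of the camera as it stood for that picture, good to about 4 mm: the middle of the surface that is visible of it).
- env.place_of(name, picture): "at" ([x, y, z] in mm, in the coordinates of the camera as it stood for that picture, good to about 4 mm: a listed point, or the origin of a listed thing).
The state is a dict: "t": time; "joints": joint angles; "qvel": joint speeds; "tau": joint torques, N m; "eef_pos": TCP position; "tcp_rot": TCP orientation; "ft_force": force on the tool from outside, world axes, zero at the start; "moment": the same for the moment, N m; "opening": opening from 0.0 (shut) to 1.0 (fully open); "grip_force": force on a finger pad.
Only numpy, scipy, OpenCV 4.12 (cv2) and the standard library are available. Lean on these libraries where they do the work, as an engineer would, in place of code of your own. Each camera call takes 0.05 s, during which the arm holds its last target. There are 200 camera calls.

## Working session

There is one attempt and no reset: what is moved stays moved. The work goes in short steps, Python scripts to look and compute and a tool call to move; the robot and the scene stay as the last step left them, time stands still between calls to the robot, and variables do not carry over. Pictures are saved under pics/ and viewed, at most 10 in all, crops included, and the job is handed in when it is done.

Besides the shell and the picture viewer there is one more tool, called after "Request:" by a JSON object that holds its "api" and its "payload", one argument or row to a line. drive_tool: Moves the arm, as the interface text tells. Its arguments: {"type":"object","properties":{"rows":{"type":"array","items":{"type":"array","items":{"type":"array","items":{"type":"number","minimum":-1,"maximum":1}}}}},"required":["rows"]}

```bash
mkdir -p pics
cat > h.py <<'E'
import numpy as np, cv2
from cell import env
def w(pic,p):
    T=np.array(pic["pose"]); return T[:3,:3]@np.array(p)+T[:3,3]
def proj(pic,P):
    T=np.array(pic["pose"]); c=T[:3,:3].T@(np.array(P,float)-T[:3,3]); c=c*[1,-1,-1]
    u=np.array(pic["camera_matrix"])@c; return u[:2]/u[2]
def ray(pic,uv):
    T=np.array(pic["pose"]); d=np.linalg.inv(np.array(pic["camera_matrix"]))@[uv[0],uv[1],1]
    d=T[:3,:3]@(d*[1,-1,-1]); return T[:3,3],d/np.linalg.norm(d)
def tri(rays):
    A=0;b=0
    for o,d in rays:
        M=np.eye(3)-np.outer(d,d);A=A+M;b=b+M@o
    return np.linalg.solve(A,b)
E
python3 - <<'E'
from h import *
np.set_printoptions(precision=1,suppress=True)
print(env.state())
ps={n:env.read_camera(n) for n in("scene","top")}
for n,p in ps.items():
    cv2.imwrite(f"pics/{n}0.png",p["color"]); print(n,[k for k in p],np.array(p["pose"])); print(p["camera_matrix"])
    for o in "plunger_top green green_polish red blue rack stand lens focus slug test_block".split():
        for f in ("place_of","search_frame"):
            try: r=getattr(env,f)(o,p)
            except Exception as e: print(o,f,e); continue
            print(o,f,[(round(x["score"],2),w(p,x["at"]),proj(p,w(p,x["at"]))) for x in r[:2]])
E
```

```text
{'t': 0.0, 'joints': array([ 1.2,  0.5,  1.6,  0. ,  1.1, -0.1]), 'qvel': array([-0., -0., -0.,  0.,  0.,  0.]), 'tau': array([  0. , -61.3, -25.8,   0.1,   0. ,  -0. ]), 'eef_pos': array([164.1, 602.8, 233. ]), 'tcp_rot': array([-3.1, -0. ,  2.9]), 'ft_force': array([ 0.2, -0.1, -0.3]), 'moment': array([ 0., -0., -0.]), 'grip_force': 0.0, 'opening': 1.0029379679249002}
scene ['color', 'camera_matrix', 'pose', 'shot'] [[ -0.8   0.3  -0.6  85.1]
 [ -0.6  -0.3   0.7 465.2]
 [ -0.    0.9   0.4 590.4]
 [  0.    0.    0.    1. ]]
[[483.3   0.  275.1]
 [  0.  483.3 200.3]
 [  0.    0.    1. ]]
plunger_top place_of [(0.54, array([ 496. , -291.8,   62. ]), array([355.1, 246.2])), (0.26, array([475.9, -34.9,  -3. ]), array([285.2, 344. ]))]
plunger_top search_frame [(0.47, array([ 488.9, -288.9,   60.1]), array([357.3, 248.7]))]
green place_of [(0.62, array([486. , -32.3,  63.5]), array([279.6, 311.7]))]
green search_frame [(0.58, array([475.3, -35.5,  69.9]), array([285.9, 310.4]))]
green_polish place_of []
green_polish search_frame []
red place_of [(0.76, array([499.3,  22.3,  58.2]), array
[... 2755 characters left out ...]
([279.2, 159.5]))]
stand search_frame [(0.7, array([ 741.4, -193.3,  255.6]), array([279.3, 140.4]))]
lens place_of [(0.92, array([ 688.6, -190.4,  230.5]), array([278. , 168.3]))]
lens search_frame [(0.77, array([ 722.4, -193. ,  272. ]), array([279.2, 147.7])), (0.62, array([ 737.7, -196.3,  251. ]), array([280.8, 142.7]))]
focus place_of []
focus search_frame [(0.96, array([ 728.8, -197.8,  271.6]), array([281.6, 144.6]))]
slug place_of [(0.59, array([ 631.6, -412.4,    7.2]), array([365.5, 206.8]))]
slug search_frame [(0.59, array([ 634.4, -411.8,   27.3]), array([366.8, 204.8]))]
test_block place_of [(0.64, array([642.5,  34.1,  -0.7]), array([190.5, 203. ]))]
test_block search_frame []
```

Run:
```python
import cv2
a=cv2.imread("pics/scene0.png"); b=cv2.imread("pics/top0.png")
cv2.imwrite("pics/s1.png",cv2.resize(a[110:390,180:400],None,fx=2.1,fy=2.1,interpolation=3)[:600])
cv2.imwrite("pics/t1.png",cv2.resize(b[120:300,170:390],None,fx=3.3,fy=3.3,interpolation=3))
```

```text
(no output)
```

View pics/s1.png

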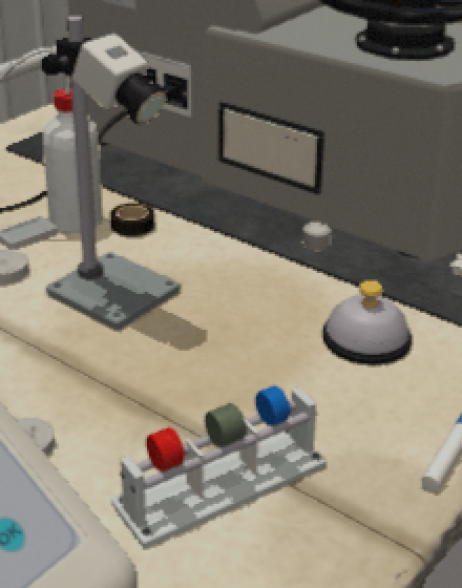

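View pics/t1.png

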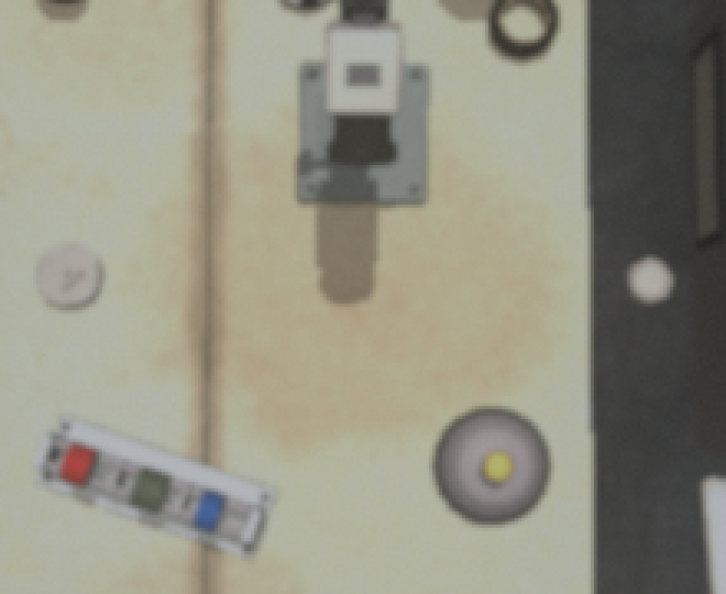

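Both views agree: the rack order is red, green, blue going towards -y, the plain back ends face the scene camera, and the polished faces look to about -y. The bell's brass head is at about (321,262) in the top view. Next I need the lens tilt and the surroundings.

Run:
```python
import cv2,numpy as np
a=cv2.imread("pics/scene0.png"); b=cv2.imread("pics/top0.png")
L=cv2.resize(a[115:180,195:275],(400,325),interpolation=cv2.INTER_CUBIC)
M=cv2.resize(b[120:185,250:330],(400,325),interpolation=cv2.INTER_CUBIC)
f=np.hstack([cv2.resize(a,(400,275)),cv2.resize(b,(400,275))])
cv2.imwrite("pics/c2.png",np.vstack([np.hstack([L,M]),f]))
```

```text
(no output)
```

View pics/c2.png

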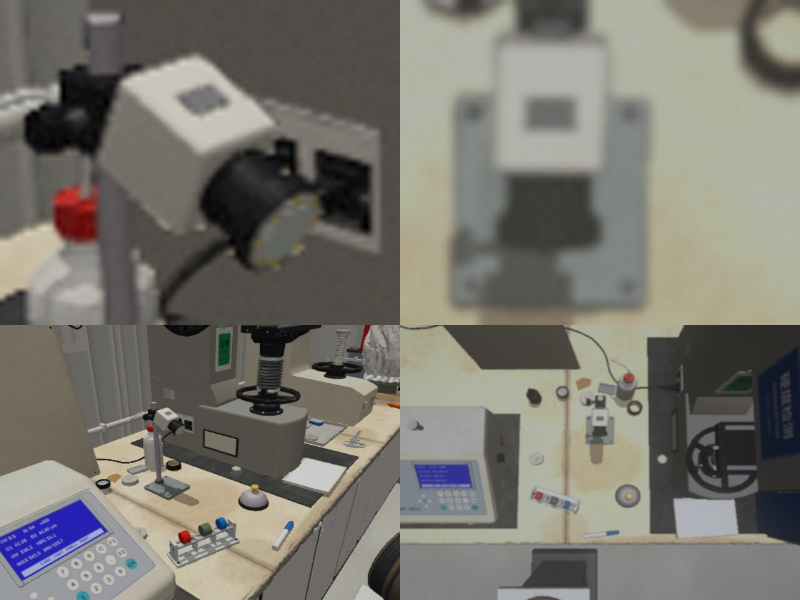

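The left-hand instrument is large and stands near the path, so I need its height. I'll fit the lens axis from the box corners I picked in the crops: in the scene crop (122,75), (200,53), (278,122), (200,150) with the lens front at (286,232), and the matching corners in the top crop.

```bash
cat > fit.py <<'E'
from h import *
from scipy.optimize import least_squares
np.set_printoptions(precision=2,suppress=True)
S=env.read_camera("scene");T=env.read_camera("top")
s=lambda x,y:np.array([195+x/5,115+y/5]); t=lambda x,y:np.array([250+x/5,120+y/5])
# corners: back-left(+y), back-right(-y), front-right, front-left
sc=[s(122,75),s(200,53),s(278,122),s(200,150)]
tc=[t(97,40),t(205,40),t(207,172),t(95,172)]
for a,b in zip(sc,tc):
    X=tri([ray(S,a),ray(T,b)]);print("corner",X,proj(S,X)-a)
def model(p):
    P=p[:3];th,ps,d1,d2=p[3:]
    a=np.array([np.cos(th)*np.cos(ps),np.cos(th)*np.sin(ps),np.sin(th)])
    l=np.cross([0,0,1],a);l/=np.linalg.norm(l);u=np.cross(a,l)
    return P,a,[P+d*a+u*23+sg*23*l for d,sg in((d2,1),(d2,-1),(d1,-1),(d1,1))]
def res(p):
    P,a,c=model(p);r=[]
    for X,q,v in zip(c,sc,tc): r+=[proj(S,X)-q,proj(T,X)-v]
    r.append(2*(proj(S,P)-s(286,232)))
    r.append((P-[689,-191.3,232.3])/3)
    return np.concatenate(r)
f=least_squares(res,[689,-191,232,.3,0,40,90]);print(f.x,f.cost);print(f.fun)
print("focus",f.x[:3]-100*model(f.x)[1])
# stand base corners (top crop) on z=12, instrument screen corner, case
def onz(p,uv,z):
    o,d=ray(p,uv);return o+d*(z-o[2])/d[2]
for q in((57,100),(248,100),(245,303),(52,303)):print("base",onz(T,t(*q),12))
print("screen",tri([ray(S,(137,246)),ray(T,(101,209))]))
tt=lambda x,y:np.array([170+x/3.3,120+y/3.3])
for q in((62,417),(272,487),(250,556),(38,484)):print("rack",onz(T,tt(*q),8))
for q in((78,463),(150,488),(209,511)):print("mount top",onz(T,tt(*q),77))
print("plunger",onz(T,tt(498,466),64), "dome",onz(T,tt(491,465),10))
ss=lambda x,y:np.array([180+x/2.1,110+y/2.1])
print("pl2",tri([ray(S,ss(370,287)),ray(T,tt(498,466))]))
E
python3 fit.py
```

```text
corner [ 756.82 -174.95  287.59] [-0.99 -0.19]
corner [ 756.51 -218.12  286.02] [-1.37 -0.24]
corner [ 710.05 -217.5   266.15] [-0.01 -0.  ]
corner [ 710.03 -172.4   267.05] [0.08 0.01]
[ 686.91 -194.62  231.66    0.41   -0.02   35.12   85.89] 5.457295533273866
[-1.73  0.38 -0.26  0.72 -0.91 -0.69  1.43  1.19  0.38 -0.29  0.32  0.21
 -0.19  0.17 -0.18 -0.26 -0.32 -0.03 -0.7  -1.11 -0.21]
focus [ 595.12 -192.65  192.03]
base [ 803.57 -147.46   12.  ]
base [ 803.5  -245.53   12.  ]
base [ 698.12 -243.5    12.  ]
base [ 698.17 -145.26   12.  ]
screen [594.19 159.63 245.85]
rack [531.4   34.75   8.  ]
rack [ 478.3  -125.86    8.  ]
rack [ 426.48 -109.47    8.  ]
rack [480.61  52.07   8.  ]
mount top [497.04   9.45  77.  ]
mount top [479.24 -42.41  77.  ]
mount top [462.91 -84.79  77.  ]
plunger [ 494.7  -292.73   64.  ] dome [ 494.9  -292.22   10.  ]
pl2 [ 494.45 -293.14   60.85]
```

```bash
cat > plan.py <<'E'
from h import *
from scipy.spatial.transform import Rotation as R
def cur():
    s=env.state(); return np.array(s["eef_pos"]),R.from_euler("xyz",s["tcp_rot"])
def down(yaw): return R.from_euler("xyz",[np.pi,0,np.radians(yaw)])
def plan(p,r,p2,r2,n,jaw):
    """n rows, straight line in world, constant turn; rotations short way"""
    rv=(r.inv()*r2).as_rotvec()/n; d=(np.array(p2)-p)/n; rows=[]
    for i in range(n):
        rows.append([round(float(v),3) for v in np.r_[r.inv().apply(d)/250,rv/np.pi,jaw]]); r=r*R.from_rotvec(rv)
    return rows
E
python3 - <<'E'
from plan import *
np.set_printoptions(precision=3,suppress=True)
s=env.state();print(s["eef_pos"],s["tcp_rot"])
S=env.read_camera("scene");T=env.read_camera("top")
print(tri([ray(S,(66,209)),ray(T,(123,127))]), "check",proj(S,(430,170,200)),proj(T,(430,170,200)))
p,r=cur()
A=(np.array([330,360,380]),down(125)); B=(np.array([400,120,380]),down(90)); C=(np.array([494.5,-292.7,140]),down(71.7))
for n,(a,b) in zip((6,5,9),(((p,r),A),(A,B),(B,C))):
    print(*plan(*a,*b,n,0),sep="\n"); print()
cv2.imwrite("pics/c3.png",cv2.resize(np.vstack([S["color"][190:420,0:200],T["color"][100:330,0:200]]),None,fx=1.3,fy=1.3))
E
```

```text
[164.169 603.079 233.692] [ 3.141 -0.     2.876]
[781.198 140.938 229.006] check [209.528 326.535] [105.701 293.054]
[-0.149, -0.127, -0.098, 0.0, -0.0, 0.037, 0.0]
[-0.163, -0.109, -0.098, 0.0, -0.0, 0.037, 0.0]
[-0.174, -0.09, -0.098, 0.0, -0.0, 0.037, 0.0]
[-0.184, -0.069, -0.098, 0.0, -0.0, 0.037, 0.0]
[-0.19, -0.047, -0.098, 0.0, -0.0, 0.037, 0.0]
[-0.195, -0.025, -0.098, 0.0, -0.0, 0.037, 0.0]

[-0.189, -0.064, -0.0, 0.0, -0.0, 0.039, 0.0]
[-0.196, -0.041, -0.0, 0.0, -0.0, 0.039, 0.0]
[-0.199, -0.017, -0.0, 0.0, -0.0, 0.039, 0.0]
[-0.2, 0.008, 0.0, 0.0, -0.0, 0.039, 0.0]
[-0.197, 0.032, 0.0, 0.0, -0.0, 0.039, 0.0]

[-0.183, 0.042, 0.107, -0.0, -0.0, 0.011, 0.0]
[-0.182, 0.048, 0.107, -0.0, -0.0, 0.011, 0.0]
[-0.18, 0.055, 0.107, -0.0, -0.0, 0.011, 0.0]
[-0.178, 0.061, 0.107, -0.0, -0.0, 0.011, 0.0]
[-0.176, 0.068, 0.107, -0.0, -0.0, 0.011, 0.0]
[-0.173, 0.074, 0.107, -0.0, -0.0, 0.011, 0.0]
[-0.17, 0.08, 0.107, -0.0, -0.0, 0.011, 0.0]
[-0.167, 0.086, 0.107, -0.0, -0.0, 0.011, 0.0]
[-0.164, 0.092, 0.107, -0.0, -0.0, 0.011, 0.0]
```

View pics/c3.png

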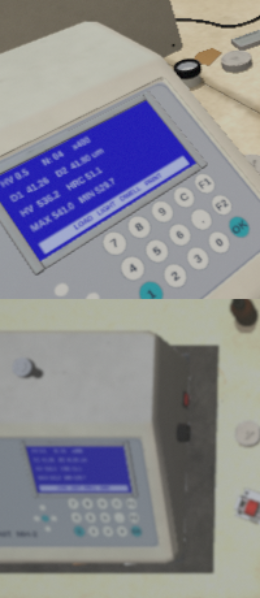

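The case stands about 250 mm high and its right side is near y≈150, so crossing at z=380 clears it.

Request:
{"api": "drive_tool", "payload": {
  "rows": [
    [[-0.15, -0.127, -0.1, 0, 0, 0.037, 0], [-0.163, -0.109, -0.1, 0, 0, 0.037, 0], [-0.174, -0.09, -0.1, 0, 0, 0.037, 0], [-0.184, -0.069, -0.1, 0, 0, 0.037, 0], [-0.19, -0.047, -0.1, 0, 0, 0.037, 0]]
  ]
}}

```text
t: 3.12
eef_pos: [302.9, 399.1, 359.6]
tcp_rot: [3.141, 0.0, 2.291]
ft_force: [0.4, -0.5, 0.4]
opening: 0.535
grip_force: 0.0
```

Request:
{"api": "drive_tool", "payload": {
  "rows": [
    [[-0.195, -0.025, -0.1, 0, 0, 0.037, 0], [-0.19, -0.064, 0, 0, 0, 0.039, 0], [-0.196, -0.041, 0, 0, 0, 0.039, 0], [-0.2, -0.017, 0, 0, 0, 0.039, 0], [-0.2, 0.008, 0, 0, 0, 0.039, 0]]
  ]
}}

```text
t: 3.75
eef_pos: [385.3, 165.6, 383.8]
tcp_rot: [3.141, -0.0, 1.684]
ft_force: [0.6, 0.7, 1.0]
opening: 0.028
grip_force: 0.0
```

Request:
{"api": "drive_tool", "payload": {
  "rows": [
    [[-0.197, 0.032, 0, 0, 0, 0.039, 0], [-0.183, 0.042, 0.1, 0, 0, 0.011, 0], [-0.182, 0.048, 0.1, 0, 0, 0.011, 0], [-0.18, 0.055, 0.1, 0, 0, 0.011, 0], [-0.178, 0.061, 0.1, 0, 0, 0.011, 0]]
  ]
}}

```text
t: 4.38
eef_pos: [440.2, -65.9, 283.1]
tcp_rot: [3.141, -0.0, 1.426]
ft_force: [1.7, 0.8, 0.2]
opening: 0.006
grip_force: 0.0
```

Run:
```python
from plan import *
p,r=cur();print(p,r.as_euler("xyz"),env.state()["opening"])
print(*plan(p,r,(494.5,-292.7,110),down(71.7),5,0),sep="\n")
```

```text
[440.22836048 -65.90297388 283.10917421] [ 3.14068495e+00 -1.02536536e-05  1.42619872e+00] 0.005582301944542907
[-0.173, 0.069, 0.139, 0.0, -0.0, 0.011, 0.0]
[-0.171, 0.075, 0.139, 0.0, -0.0, 0.011, 0.0]
[-0.168, 0.081, 0.139, 0.0, -0.0, 0.011, 0.0]
[-0.165, 0.087, 0.139, 0.0, -0.0, 0.011, 0.0]
[-0.162, 0.093, 0.139, 0.0, -0.0, 0.011, 0.0]
```

Request:
{"api": "drive_tool", "payload": {
  "rows": [
    [[-0.173, 0.069, 0.12, 0, 0, 0.011, 0], [-0.171, 0.075, 0.12, 0, 0, 0.011, 0], [-0.168, 0.081, 0.12, 0, 0, 0.011, 0], [-0.165, 0.087, 0.12, 0, 0, 0.011, 0], [-0.13, 0.08, 0.12, 0, 0, 0.011, 0]]
  ]
}}

```text
t: 5.0
eef_pos: [494.3, -284.2, 132.6]
tcp_rot: [3.141, 0.0, 1.253]
ft_force: [0.6, 0.2, -0.1]
opening: 0.002
grip_force: 0.0
```

Request:
{"api": "drive_tool", "payload": {
  "rows": [
    [[0, 0, 0, 0, 0, 0, 0]]
  ]
}}

```text
t: 5.12
eef_pos: [493.5, -283.9, 131.2]
tcp_rot: [-3.138, -0.001, 1.252]
ft_force: [0.1, 0.6, -0.1]
opening: 0.006
grip_force: 0.0
```

Run:
```python
from plan import *
p,r=cur();print(p,r.as_euler("xyz"),env.state()["opening"])
print(*plan(p,r,(494.5,-292.7,86),down(71.7),2,0),sep="\n")
```

```text
[ 493.52663845 -283.94832882  131.24624499] [-3.13846608e+00 -1.02732553e-03  1.25212630e+00] 0.006020727865153289
[-0.016, 0.008, 0.09, -0.0, -0.0, 0.0, 0.0]
[-0.016, 0.007, 0.09, -0.0, -0.0, 0.0, 0.0]
```

Request:
{"api": "drive_tool", "payload": {
  "rows": [
    [[-0.016, 0.008, 0.09, 0, 0, 0, 0], [-0.016, 0.008, 0.09, 0, 0, 0, 0], [0, 0, 0, 0, 0, 0, 0]]
  ]
}}

```text
t: 5.5
eef_pos: [495.0, -290.3, 88.3]
tcp_rot: [-3.14, -0.001, 1.255]
ft_force: [-0.5, -0.3, -0.1]
opening: 0.004
grip_force: 0.0
```

Request:
{"api": "drive_tool", "payload": {
  "rows": [
    [[0, 0, 0.016, 0, 0, 0, 0], [0, 0, 0.016, 0, 0, 0, 0], [0, 0, 0, 0, 0, 0, 0]]
  ]
}}

```text
t: 5.88
eef_pos: [495.7, -291.1, 81.2]
tcp_rot: [3.14, 0.0, 1.255]
ft_force: [0.9, 1.6, 3.8]
opening: 0.0
grip_force: 1.8
```

Request:
{"api": "drive_tool", "payload": {
  "rows": [
    [[0, 0, 0.012, 0, 0, 0, 0], [0, 0, 0.008, 0, 0, 0, 0], [0, 0, 0, 0, 0, 0, 0]]
  ]
}}

```text
t: 6.25
eef_pos: [495.7, -291.2, 75.7]
tcp_rot: [3.141, -0.0, 1.255]
ft_force: [2.3, 3.5, 5.6]
opening: 0.002
grip_force: 2.9
```

Request:
{"api": "drive_tool", "payload": {
  "rows": [
    [[0, 0, 0.008, 0, 0, 0, 0], [0, 0, 0, 0, 0, 0, 0]]
  ]
}}

```text
t: 6.5
eef_pos: [495.7, -291.2, 74.7]
tcp_rot: [3.14, 0.0, 1.255]
ft_force: [-0.5, 4.2, 16.8]
opening: 0.005
grip_force: 8.1
```

At the stop: 16.8 N and the TCP stalled at 74.7. Letting it up.

Request:
{"api": "drive_tool", "payload": {
  "rows": [
    [[0, 0, -0.08, 0, 0, 0, 0], [0, 0, -0.16, 0, 0, 0, 0], [0, 0, -0.08, 0, 0, 0, 0], [0, 0, 0, 0, 0, 0, 0.8]]
  ]
}}

```text
t: 7.0
eef_pos: [495.6, -291.6, 154.5]
tcp_rot: [3.14, 0.001, 1.255]
ft_force: [0.6, -0.3, -0.3]
opening: 0.063
grip_force: 0.0
```

Run:
```python
from plan import *
S=env.read_camera("scene")
r0=env.place_of("plunger_top",S); print([(x["score"],w(S,x["at"])) for x in r0[:1]])
p,r=cur();print(p)
print(*plan(p,r,(480.2,-40.5,140),down(71.7),5,.8),sep="\n")
```

```text
[(0.4, array([ 491.36228261, -295.3824987 ,   62.5476821 ]))]
[ 494.9661975  -291.04928028  152.67709318]
[0.187, -0.074, 0.01, -0.0, -0.0, 0.0, 0.8]
[0.187, -0.074, 0.01, -0.0, -0.0, 0.0, 0.8]
[0.187, -0.074, 0.01, -0.0, -0.0, 0.0, 0.8]
[0.187, -0.074, 0.01, -0.0, -0.0, 0.0, 0.8]
[0.187, -0.074, 0.01, -0.0, -0.0, 0.0, 0.8]
```

Request:
{"api": "drive_tool", "payload": {
  "rows": [
    [[0.187, -0.074, 0, 0, 0, 0, 0.8], [0.187, -0.074, 0, 0, 0, 0, 0.8], [0.187, -0.074, 0, 0, 0, 0, 0.8], [0.187, -0.074, 0, 0, 0, 0, 0.8], [0.187, -0.074, 0, 0, 0, 0, 0.8]]
  ]
}}

```text
t: 7.72
eef_pos: [479.3, -38.7, 152.4]
tcp_rot: [-3.14, 0.0, 1.255]
ft_force: [0.7, 0.3, 0.8]
opening: 0.665
grip_force: 0.0
```

Request:
{"api": "drive_tool", "payload": {
  "rows": [
    [[0, 0, 0, 0, 0, 0, 0.8], [0, 0, 0, 0, 0, 0, 0.8]]
  ]
}}

```text
t: 7.98
eef_pos: [480.0, -40.5, 152.9]
tcp_rot: [-3.14, 0.0, 1.255]
ft_force: [-0.7, 0.2, -0.3]
opening: 0.797
grip_force: 0.0
```

Run:
```python
from plan import *
S=env.read_camera("scene");T=env.read_camera("top")
for p in(S,T):
  for n in("green","red","blue"): print(n,[(round(x["score"],2),w(p,x["at"]).round(1)) for x in env.place_of(n,p)[:1]])
p,r=cur();print(p,env.state()["opening"],env.state()["tcp_rot"])
im=S["color"].copy()
cv2.imwrite("pics/s3.png",np.hstack([cv2.resize(im[230:380,200:340],(420,450)),cv2.resize(T["color"][220:310,170:250],(380,450))]))
```

```text
green [(0.87, array([485. , -30.8,  62.3]))]
red [(0.74, array([498.5,  15.3,  60.5]))]
blue [(0.7, array([466.7, -76.9,  61.9]))]
green []
red []
blue [(0.61, array([468.5, -72.8,  59.6]))]
[480.08547784 -40.76482262 153.56801975] 0.799443674937242 [-3.14159024e+00 -8.02016163e-05  1.25390938e+00]
```

View pics/s3.png

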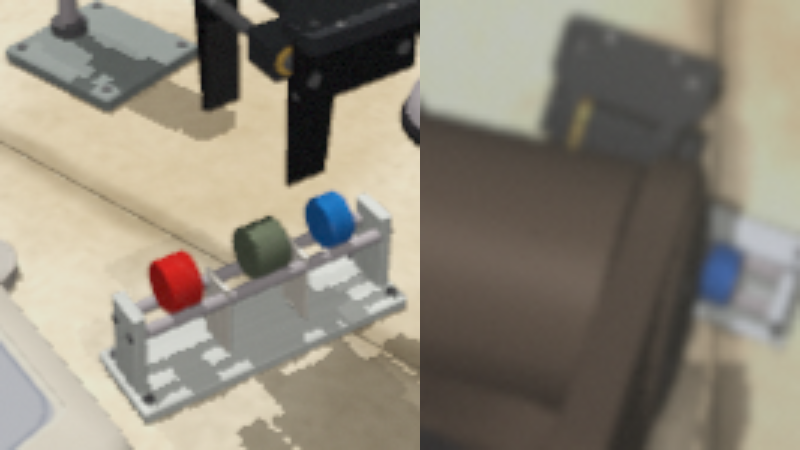

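The gripper straddles the green mount, with the near finger in front and the far one behind, and it lines up with the rack. Lowering now.

Request:
{"api": "drive_tool", "payload": {
  "rows": [
    [[0, -0.003, 0.12, 0, 0, 0, 0.8], [0, 0, 0.12, 0, 0, 0, 0.8], [0, 0, 0.08, 0, 0, 0, 0.8], [0, 0, 0.044, 0, 0, 0, 0.8], [0, 0, 0, 0, 0, 0, 0.8]]
  ]
}}

```text
t: 9.0
eef_pos: [479.3, -40.1, 62.3]
tcp_rot: [-3.141, 0.0, 1.255]
ft_force: [-0.2, -0.9, 0.0]
opening: 0.8
grip_force: 0.0
```

Run:
```python
from plan import *
S=env.read_camera("scene")
p,r=cur();print(p,env.state()["ft_force"])
cv2.imwrite("pics/s4.png",cv2.resize(S["color"][240:370,200:350],(750,595),interpolation=cv2.INTER_CUBIC)[:595])
```

```text
[479.53587881 -40.14023333  62.81797257] [-0.01689526  0.29242714  0.5220846 ]
```

View pics/s4.png

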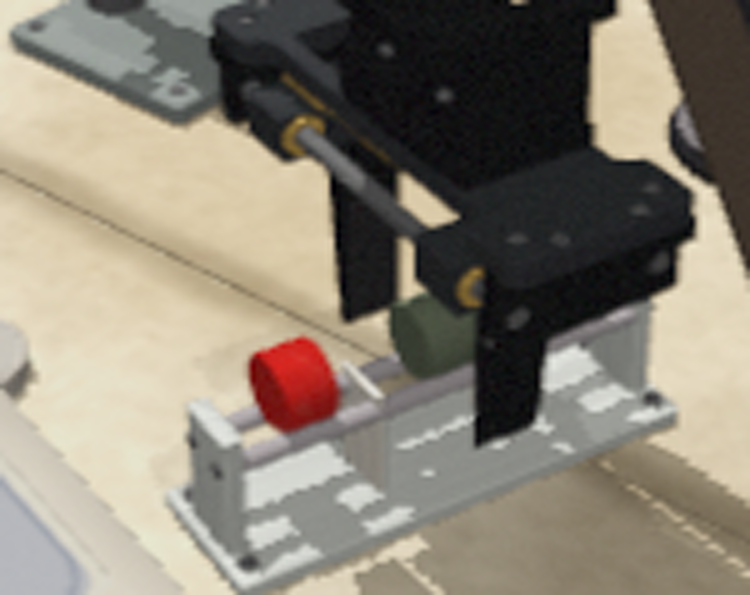

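The fingers straddle green outside the rods and the red mount is clear. Closing.

Request:
{"api": "drive_tool", "payload": {
  "rows": [
    [[0, 0, 0, 0, 0, 0, 0.4], [0, 0, 0, 0, 0, 0, 0.36], [0, 0, 0, 0, 0, 0, 0.33], [0, 0, 0, 0, 0, 0, 0.3], [0, 0, 0, 0, 0, 0, 0.2]]
  ]
}}

```text
t: 9.68
eef_pos: [479.4, -40.1, 62.6]
tcp_rot: [3.142, -0.0, 1.255]
ft_force: [1.0, -0.9, -0.3]
opening: 0.334
grip_force: 0.0
```

Request:
{"api": "drive_tool", "payload": {
  "rows": [
    [[0, 0, 0, 0, 0, 0, 0], [0, 0, 0, 0, 0, 0, 0]]
  ]
}}

```text
t: 9.93
eef_pos: [479.3, -40.0, 62.7]
tcp_rot: [-3.141, -0.0, 1.255]
ft_force: [-1.6, 1.0, 3.1]
opening: 0.308
grip_force: 29.9
```

Request:
{"api": "drive_tool", "payload": {
  "rows": [
    [[0, 0, -0.04, 0, 0, 0, 0], [0, 0, -0.12, 0, 0, 0, 0], [0, 0, -0.2, 0, 0, 0, 0], [0, 0, -0.2, 0, 0, 0, 0], [0, 0, 0, 0, 0, 0, 0]]
  ]
}}

```text
t: 10.55
eef_pos: [480.6, -40.3, 206.3]
tcp_rot: [3.135, -0.001, 1.255]
ft_force: [1.3, 0.3, -0.4]
opening: 0.306
grip_force: 29.9
```

```bash
cat > final.py <<'E'
from plan import *
th,ps=.407,-.02
a=np.array([np.cos(th)*np.cos(ps),np.cos(th)*np.sin(ps),np.sin(th)])
l=np.cross([0,0,1],a);l/=np.linalg.norm(l);up=np.cross(a,l)
RF=R.from_matrix(np.array([-a,l,-up]).T)
LENS=np.array([687.5,-193.5,232.]); FOC=LENS-100*a
E
python3 - <<'E'
from final import *
np.set_printoptions(precision=2,suppress=True)
p,r=cur();s=env.state();print(p,s["opening"],s["grip_force"])
for n in("scene","scene","top"):
    S=env.read_camera(n)
    for o in("green","green_polish","red","blue"):
        print(n,o,[(round(x["score"],2),w(S,x["at"]),r.inv().apply(w(S,x["at"])-p)) for x in env.place_of(o,S)[:1]])
q=FOC-11.5*a-25*a;print("target",q,RF.as_euler("xyz"))
rows=plan(p,r,q,RF,13,0);print(*rows,sep="\n")
E
```

```text
[480.6  -40.29 206.27] 0.30575063570783895 29.940439760684967
scene green [(0.55, array([487.29, -31.69, 206.32]), array([10.25,  3.7 , -0.01]))]
scene green_polish []
scene red [(0.52, array([496.58,  21.3 ,  58.94]), array([ 63.4 ,  -4.98, 147.35]))]
scene blue [(0.64, array([465.73, -82.47,  64.21]), array([-44.82,  -2.02, 142.02]))]
scene green [(0.49, array([485.9 , -29.95, 201.17]), array([11.47,  1.79,  5.12]))]
scene green_polish []
scene red [(0.8, array([496.71,  22.56,  58.72]), array([ 64.64,  -5.25, 147.56]))]
scene blue []
top green []
top green_polish [(0.53, array([ 490.21, -295.27,   62.82]), array([-239.48,   87.37,  143.89]))]
top red []
top blue [(0.54, array([ 687.51, -189.33,  233.29]), array([-77.33, 243.17, -25.37]))]
target [ 562.18 -190.99  177.97] [3.14 0.41 3.12]
[-0.036, 0.038, 0.009, -0.009, -0.007, -0.045, 0.0]
[-0.041, 0.032, 0.011, -0.009, -0.007, -0.045, 0.0]
[-0.045, 0.026, 0.013, -0.009, -0.007, -0.045, 0.0]
[-0.048, 0.019, 0.014, -0.009, -0.007, -0.045, 0.0]
[-0.05, 0.012, 0.016, -0.009, -0.007, -0.045, 0.0]
[-0.051, 0.004, 0.017, -0.009, -0.007, -0.045, 0.0]
[-0.05, -0.003, 0.018, -0.009, -0.007, -0.045, 0.0]
[-0.049, -0.011, 0.019, -0.009, -0.007, -0.045, 0.0]
[-0.046, -0.018, 0.019, -0.009, -0.007, -0.045, 0.0]
[-0.043, -0.025, 0.02, -0.009, -0.007, -0.045, 0.0]
[-0.038, -0.032, 0.02, -0.009, -0.007, -0.045, 0.0]
[-0.033, -0.037, 0.02, -0.009, -0.007, -0.045, 0.0]
[-0.027, -0.042, 0.019, -0.009, -0.007, -0.045, 0.0]
```

Request:
{"api": "drive_tool", "payload": {
  "rows": [
    [[-0.036, 0.038, 0.009, -0.009, -0.007, -0.045, 0], [-0.041, 0.032, 0.011, -0.009, -0.007, -0.045, 0], [-0.045, 0.026, 0.013, -0.009, -0.007, -0.045, 0], [-0.048, 0.019, 0.014, -0.009, -0.007, -0.045, 0], [-0.05, 0.012, 0.016, -0.009, -0.007, -0.045, 0]]
  ]
}}

```text
t: 11.92
eef_pos: [510.8, -98.3, 191.3]
tcp_rot: [3.048, 0.15, 1.961]
ft_force: [0.2, 0.2, 0.3]
opening: 0.31
grip_force: 29.9
```

Request:
{"api": "drive_tool", "payload": {
  "rows": [
    [[-0.051, 0.004, 0.017, -0.009, -0.007, -0.045, 0], [-0.05, -0.003, 0.018, -0.009, -0.007, -0.045, 0], [-0.049, -0.011, 0.019, -0.009, -0.007, -0.045, 0], [-0.046, -0.018, 0.019, -0.009, -0.007, -0.045, 0], [-0.043, -0.025, 0.02, -0.009, -0.007, -0.045, 0]]
  ]
}}

```text
t: 12.55
eef_pos: [542.2, -156.3, 180.4]
tcp_rot: [3.076, 0.323, 2.676]
ft_force: [0.8, -0.2, 0.1]
opening: 0.309
grip_force: 29.9
```

Request:
{"api": "drive_tool", "payload": {
  "rows": [
    [[-0.038, -0.032, 0.02, -0.009, -0.007, -0.045, 0], [-0.033, -0.037, 0.02, -0.009, -0.007, -0.045, 0], [-0.027, -0.042, 0.019, -0.009, -0.007, -0.045, 0], [0, 0, 0, 0, 0, 0, 0]]
  ]
}}

```text
t: 13.05
eef_pos: [560.5, -191.7, 173.5]
tcp_rot: [-3.132, 0.401, 3.12]
ft_force: [-0.2, 0.7, -1.0]
opening: 0.31
grip_force: 29.9
```

```bash
cat > look.py <<'E'
from final import *
import sys
np.set_printoptions(precision=2,suppress=True)
p,r=cur();s=env.state();print(p,s["opening"],s["grip_force"],s["t"])
print("err tool",r.inv().apply(FOC-p),"face",(p-FOC)@np.array([a,l,up]).T,"rot err",(r.inv()*RF).as_rotvec())
for n in("scene","top"):
    S=env.read_camera(n)
    for o in("green","green_polish","lens"):
        print(n,o,[(round(x["score"],2),w(S,x["at"]),r.inv().apply(w(S,x["at"])-p)) for x in env.place_of(o,S)[:1]])
    q=proj(S,FOC);c=(q-[50,37.5]).astype(int).clip(0);im=S["color"][c[1]:c[1]+75,c[0]:c[0]+100]
    cv2.imwrite(f"pics/{sys.argv[1]}{n}.png",cv2.resize(im,(400,300),interpolation=cv2.INTER_CUBIC)); print(n,"crop offset",c,"x4")
cv2.imwrite(f"pics/{sys.argv[1]}.png",np.hstack([cv2.imread(f"pics/{sys.argv[1]}{n}.png") for n in("scene","top")]))
E
python3 look.py f1
python3 - <<'E'
from final import *
p,r=cur()
print(*plan(p,r,FOC-11.5*a,RF,2,0),sep="\n")
E
```

```text
[ 560.51 -191.72  173.51] 0.31037032822846256 29.940236806869507 13.05
err tool [-39.75   0.77  -3.68] face [-39.78  -0.76  -3.44] rot err [-0.01 -0.01 -0.  ]
scene green [(0.47, array([ 553.82, -193.61,  170.9 ]), array([ 7.14, -2.03, -0.17]))]
scene green_polish []
scene lens [(0.82, array([ 688.14, -190.42,  232.83]), array([-140.6 ,    3.98,   -4.84]))]
scene crop offset [237 154] x4
top green []
top green_polish [(0.62, array([ 571.38, -189.59,  176.16]), array([-10.99,   2.38,   1.76]))]
top lens []
top crop offset [228 176] x4
[-0.056, -0.001, -0.006, -0.001, -0.001, 0.0, 0.0]
[-0.056, -0.001, -0.006, -0.001, -0.001, 0.0, 0.0]
```

View pics/f1.png

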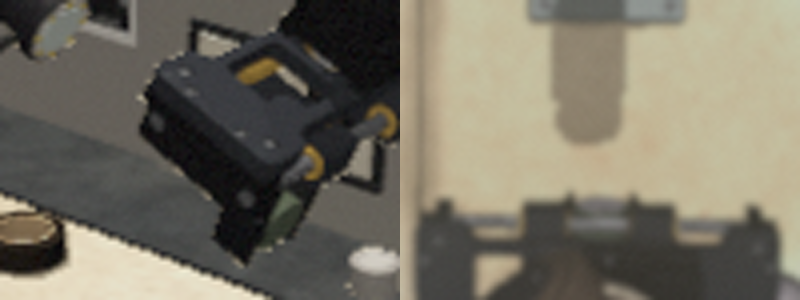

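The specimen is held correctly, with its polished end showing in the top view at about (278,227) and nothing near it. Before closing in, I'll refine the lens's lateral position by segmenting the top view.

Run:
```python
from final import *
np.set_printoptions(precision=2,suppress=True)
T=env.read_camera("top");g=cv2.cvtColor(T["color"],cv2.COLOR_BGR2GRAY).astype(float)
def edges(row,c0,c1):
    d=np.diff(g[row-1:row+2,c0:c1].mean(0)); 
    def sub(i):
        i=int(np.clip(i,1,len(d)-2)); y=np.abs(d[i-1:i+2]);  return c0+.5+i+ (y[2]-y[0])/(2*(2*y[1]-y[0]-y[2])+1e-9)
    return sub(np.argmax(d)),sub(np.argmin(d))
p,r=cur()
for row in (132,136,140,144,148,152): 
    e=edges(row,262,300);print("box row",row,e,np.mean(e))
for row in (158,160,162,164,166): 
    e=edges(row,262,300);print("lens row",row,e,np.mean(e))
for P in(LENS,LENS+[35,0,38],[740,-194.5,275]):print(proj(T,P))
for row in(225,226,227,228,229):print(row,g[row,264:294].astype(int))
print("pred face",proj(T,p+r.apply([-11.5,0,0])))
```

```text
box row 132 (np.float64(269.6470588235229), np.float64(267.46511627907097)) 268.55608755129697
box row 136 (np.float64(292.5749999999972), np.float64(289.9999999999531)) 291.2874999999751
box row 140 (np.float64(284.64999999999435), np.float64(274.6304347826044)) 279.6402173912994
box row 144 (np.float64(284.6666666666607), np.float64(274.51515151515116)) 279.59090909090594
box row 148 (np.float64(268.75757575756404), np.float64(289.9696969696756)) 279.36363636361983
box row 152 (np.float64(268.74074074072735), np.float64(289.71111111110406)) 279.2259259259157
lens row 158 (np.float64(287.70731707316696), np.float64(271.0666666666811)) 279.38699186992403
lens row 160 (np.float64(287.7012987012948), np.float64(270.8461538461405)) 279.27372627371767
lens row 162 (np.float64(288.21621621622774), np.float64(269.8823529411596)) 279.0492845786937
lens row 164 (np.float64(289.4000000000043), np.float64(269.06818181819654)) 279.2340909091004
lens row 166 (np.float64(289.66071428570996), np.float64(268.8181818181674)) 279.23944805193867
[279.45 168.65]
[279.46 147.89]
[279.96 138.7 ]
225 [160 159 157 152 137 116  98 115 140 150 145 135 132 132 133 137 140 146
 150 150 141 120 108 129 157 170 173 173 174 174]
226 [121 119 119 111  97  81  73  91 115 123 119 117 116 114 116 117 119 121
 122 121 111  91  81 100 123 135 138 140 143 144]
227 [ 81  81  79  77  72  66  66  76  91 103 107 109 109 110 110 111 110 110
 107 102  87  74  67  73  83  93  93  95  99 102]
228 [ 65  64  64  62  65  69  72  74  81  89  96 100 103 107 107 106 104 101
  98  88  78  68  65  63  64  67  66  67  69  70]
229 [ 65  65  66  67  70  80  82  80  80  85  88  90  93  97 100 101 100  99
  95  86  79  72  70  67  63  64  65  64  64  64]
pred face [278.19 226.21]
```

Request:
{"api": "drive_tool", "payload": {
  "rows": [
    [[-0.056, 0, -0.007, -0.001, -0.001, 0, 0], [-0.056, 0, -0.007, -0.001, -0.001, 0, 0], [0, 0, 0, 0, 0, 0, 0], [0, 0, 0, 0, 0, 0, 0]]
  ]
}}

```text
t: 14.0
eef_pos: [584.9, -191.2, 187.8]
tcp_rot: [-3.138, 0.408, 3.123]
ft_force: [-0.1, -0.1, -0.1]
opening: 0.311
grip_force: 29.9
```

```bash
sed -i 's/-193.5/-193.0/' final.py; python3 look.py f2
python3 - <<'E'
from final import *
S=env.read_camera("scene");p,r=cur()
print(*plan(p,r,FOC-11.5*a,RF,1,0)); f=p-11.5*r.as_matrix()[:,0]
print("face",f,proj(S,f),"back",proj(S,p+11*r.as_matrix()[:,0]),"foc",proj(S,FOC),"lens",proj(S,LENS))
E
```

```text
[ 584.88 -191.16  187.85] 0.31068659827387096 29.94177997112274 14.0
err tool [-11.73   0.2    0.09] face [-11.73  -0.21   0.08] rot err [-0.  0.  0.]
scene green [(0.41, array([ 576.96, -193.55,  184.59]), array([ 8.52, -2.53, -0.12]))]
scene green_polish []
scene lens [(0.72, array([ 685.06, -193.76,  232.27]), array([-109.61,   -0.74,   -1.07]))]
scene crop offset [237 154] x4
top green [(0.38, array([ 575.24, -188.51,  185.89]), array([ 9.67,  2.46, -2.05]))]
top green_polish [(0.55, array([ 595.74, -191.12,  187.92]), array([-9.99,  0.26,  4.24]))]
top lens [(0.61, array([ 686.35, -191.73,  232.87]), array([-110.99,    1.31,   -1.13]))]
top crop offset [228 176] x4
[-0.0, 0.002, 0.001, -0.001, 0.0, 0.0, 0.0]
face [ 595.51153081 -191.54810963  192.58220946] [287.27187317 192.15794206] back [295.72250707 199.4401041 ] foc [287.07438385 192.2803345 ] lens [251.26529774 161.39745992]
```

View pics/f2.png

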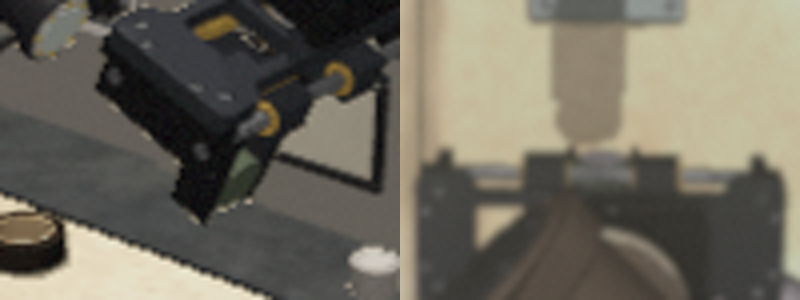

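The face is within about 1–2 mm of the focus point and square to the lens line. Both the grip and the arm are steady, so I'm handing in.

```bash
python3 -c "
from cell import env
s=env.state();print(s['qvel'],s['grip_force']);print(env.job_done())"
```

```text
[ 0.00102785  0.00072389 -0.00106613  0.00114356 -0.00196287 -0.00040452] 29.941864013671875
the job is handed in; nothing more can be done
None
```

I pressed the bell to its stop and let it up, and the arm now holds the green specimen still with its polished face about 10 cm from the lens, on and square to its line (within 1–2 mm by my measurements); the job is handed in, and no verdict came back.

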